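# Lock the blade insert into the slicer

## Task

Push the blade insert of the vegetable slicer fully home in its channel, gently, without ramming it. Then screw the knurled thumbscrew down (clockwise seen from above) until its foot seats on the insert and the resistance clearly rises, so that it is finger-tight: holding firmly, but not forced. Let go, and leave the bowl, the tub and the spice jar where they stand.

Things in the scene. Friction and masses are not known exactly. Their poses are not given: they have to be found in the camera images.
- slicer: White plastic slicer lying flat, fixed to the worktop, 210 x 112 mm, grey loop handle at its far end. Origin on the worktop under the channel; x along the channel towards the end stop, y across, z up. Bed top 12 mm above the worktop, from x = -110 mm; two side rails (tops 26 mm) form a channel 91 mm wide, open at the near (-x) end. End stop face at x = +60 mm.
- bridge_top (a point): Centre of the top of the fixed bridge that crosses the slicer's channel and carries the upright thumbscrew: at x = 45, y = 0, z = 46 mm of the slicer; the bridge is 30 mm along x and 112 mm along y.
- insert: Loose blade insert, 0.15 kg: flat grey plate 120 x 88 x 8 mm lying in the slicer's channel, pulled out 20 to 45 mm towards -x at the start; slides with 1 to 3 N. Origin at the centre of its underside, axes as the slicer's; fully home (far edge on the end stop) its origin is at x = 0 of the slicer.
- tab (a point): Middle of the rear (-x) face of the insert's upright thumb tab, the place to push towards +x: at x = -60, y = 0, z = 22 mm of the insert. The tab is 40 mm wide (y), 8 mm thick (x), and its top is 48 mm above the worktop.
- thumbscrew: Steel thumbscrew, upright in the bridge. Origin on its axis at mid-height of its knurled head (where to grip); this frame rises and sinks but does not turn. Head 40 mm in diameter, 26 mm high, its underside at least 10 mm above the bridge. Clockwise from above screws it down, 2.5 mm per radian (quick thread). It takes 1.5 to 5.5 rad in all, several regrasps, and stays where it is left.
- head_top (a point): Top of the thumbscrew's turning head, on its axis, 13 mm above that origin. Feel: the thread's friction is 0.25 N m, either way (compare readings taken alike). The foot, hidden under the bridge, never seats in the first radian, then at no fixed place; once seated, torque climbs 0.15 N m per radian. Finger-tight: 0.1 to 0.18 N m above free running, 40 to 72 N on the insert; 0.21 is too much.
- red_bowl: Small red bowl, 100 mm wide, 45 mm high, bystander beyond the slicer on its left; origin at the centre of its underside.
- spice_jar: Spice jar, 46 mm wide, 106 mm high, bystander beyond the slicer on its right; origin at the centre of its underside.
- black_tub: Open black plastic tub, 79 x 99 x 53 mm, bystander to the right of the slicer; origin at the centre of its underside.
Things that resemble listed ones, but are neither listed nor needed, are in the scene too. Leave any yellow look-alike of the insert alone.

How it is judged:
By the outcome, as a careful person would: the job done as asked, in the order asked, and still so for the second after the job is handed in, with the robot touching nothing.
It also fails if it takes over 72 s, if anything falls off the work surface, if the arm or the gripper's body presses on something with over 40 N, if the wrist force passes 120 N, or if a joint passes its speed limit or range.

## Robot

A 6-joint arm with a two-finger parallel gripper is mounted at the origin on a cart in front of the work surface, level with it; the furniture and walls round the work are solid. World frame = base frame: x ahead of the robot, y to its left, z up, the work surface at z = 0. Lengths are in mm, angles in rad, forces in N, time in s.
With the tool pointing down it reaches from about 275 to 1000 mm from the base axis. Payload 8.4 kg.
Tool frame: the origin (TCP) lies where the fingers leave the gripper's body, on its centre line; the fingertips stand 73 mm ahead of it and the grasp point (between the pads) lies 54 mm ahead of it (grip_point_offset is the distance from the TCP to the grasp point, in mm); z points along the fingers, y is the direction in which the jaws open and shut (so a half turn about z gives the same grasp; the last joint's range is limited). The gripper opens to 85 mm and grips with 20 to 120 N. Pads are 22 mm wide; open, the fingers measure 114 mm over their backs; the gripper's body (76 mm by 85 mm) begins 54 mm behind the grasp point. The pads swing forward as they close: fully open they stand 13 mm farther back than shut.
Start: joints at [-0.749, 0.353, 1.633, -0, 1.155, -0.002], TCP at [458.584, -424.652, 303.881] pointing down, gripper open.
Joint ranges: [-2.63, 2.63], [-0.92, 2.1], [0.06, 2.66], [-1.3, 4.44], [0, 2.69], [-3.02, 3.02]. Speed limits (rad/s): [2.22, 2.22, 2.79, 3.14, 3.14, 3.14].

## Interface

Orientations are given as [roll, pitch, yaw] about the fixed x, y, z axes, in that order (R = Rz(yaw) Ry(pitch) Rx(roll)).
In Python, from rig import sense, grab_frame, sign_off, grip_point_offset gives the robot as it stands. The module is installed in compiled form; this text tells all that it offers.
- The arm moves only by the tool drive_tool, never from a script. Its argument "targets" is one flat list of numbers, 7 for each row, row after row: the shift along the tool's x, y, z in m, then the turn, a rotation vector about the tool's x, y, z in rad, then the opening, from 0 (shut) to 1 (fully open). In form: [tx, ty, tz, wx, wy, wz, grip, tx, ty, tz, wx, wy, wz, grip, ...]. A call has 1 to 12 rows; each row is the pose to reach, as a shift and turn from the pose commanded when the call began, along the tool's axes at that moment; what a row does not reach only later rows make up. A row lasts 1/12 s, in which the tool goes at most 41.7 mm and 7.16 degrees, less where a joint would pass 70% of its speed; a pose out of reach is approached as far as the arm can. A call with a gripper value outside its range is refused whole. The fingers move at their own pace and stop on an object; "force" is the grip in N (left out, the last holds). Time passes only in rows, so rows that repeat a pose let the fingers close. It gives the time, the measured TCP pose, the force and the opening at its end, in the units of the state.
- sense(): the state, without advancing time (a new reading comes with each control period).
- grab_frame(name): name is "scene" or "top"; returns a dict with "color" (384x512x3 uint8, blue, green, red), "vertical_fov" (degrees; the focal length in pixels is half the picture's height over the tangent of half this angle, whatever the lens; pixels are square), "cx", "cy" (the principal point, pixels), "world_from_camera" (4x4, takes a point from camera to world coordinates). Camera axes: x right, y down, z forward; pixel columns grow to the right and rows downward; lengths in mm; the calibration is good to about 2 mm. A picture is of the moment at which its call begins. There is no depth.
- sign_off(): hands the job in, once; it reports no verdict.
The state is a dict: "clock": time; "qpos": joint angles; "qvel": joint speeds; "joint_efforts": joint torques, N m; "eef_pos": TCP position; "tcp_rot": TCP orientation; "contact_force": force on the tool from outside, world axes, zero at the start; "wrist_torque": the same for the moment, N m; "opening": opening from 0.0 (shut) to 1.0 (fully open).
Only numpy, scipy, OpenCV 4.12 (cv2) and the standard library are available. Lean on these libraries where they do the work, as an engineer would, in place of code of your own. Each camera call takes 0.05 s, during which the arm holds its last target. There are 200 camera calls.

## Working session

There is one attempt and no reset: what is moved stays moved. The work goes in short steps, Python scripts to look and compute and a tool call to move; the robot and the scene stay as the last step left them, time stands still between calls to the robot, and variables do not carry over. Pictures are saved under pics/ and viewed, about 8 in all and at most 12, crops included, and the job is handed in when it is done.

Besides the shell and the picture viewer there is one more tool, called after "Emit:" in YAML: its name, and indented under it one key for each argument. drive_tool: Moves the arm, as the interface text tells. Its arguments: {"type":"object","properties":{"targets":{"type":"array"},"force":{"type":"number"}},"required":["targets"]}

```bash
mkdir -p pics; cat > h.py <<'E'
import numpy as np, cv2
from rig import sense, grab_frame, sign_off, grip_point_offset
def K(f):
    h=f["color"].shape[0]; return h/2/np.tan(np.radians(f["vertical_fov"])/2)
def ray(f,u,v,z):
    T=np.array(f["world_from_camera"]); F=K(f)
    d=T[:3,:3]@np.array([(u-f["cx"])/F,(v-f["cy"])/F,1]); o=T[:3,3]
    return o+d*(z-o[2])/d[2]
def proj(f,p):
    T=np.array(f["world_from_camera"]); c=T[:3,:3].T@(np.array(p)-T[:3,3]); F=K(f)
    return np.array([F*c[0]/c[2]+f["cx"],F*c[1]/c[2]+f["cy"]])
E
python3 - <<'E'
from h import *
import pickle
for n in("scene","top"):
    f=grab_frame(n); pickle.dump(f,open(n+".pkl","wb")); cv2.imwrite(f"pics/{n}0.png",cv2.resize(f["color"],(768,576),interpolation=cv2.INTER_CUBIC)); print(n,f["vertical_fov"],f["cx"],f["cy"],np.round(f["world_from_camera"],3))
print(sense(),grip_point_offset)
E
```

```text
scene 54.964450332162784 263.48315485844626 188.1308250523967 [[ 3.24000e-01 -6.64000e-01  6.74000e-01  3.86900e+01]
 [-9.46000e-01 -2.37000e-01  2.22000e-01 -3.16008e+02]
 [ 1.20000e-02 -7.09000e-01 -7.05000e-01  7.10464e+02]
 [ 0.00000e+00  0.00000e+00  0.00000e+00  1.00000e+00]]
top 50.6073423498098 253.4563082432215 188.68156337822927 [[ 9.000000e-03 -9.850000e-01  1.730000e-01  4.418910e+02]
 [-1.000000e+00 -6.000000e-03  1.800000e-02 -1.378130e+02]
 [-1.700000e-02 -1.740000e-01 -9.850000e-01  1.095873e+03]
 [ 0.000000e+00  0.000000e+00  0.000000e+00  1.000000e+00]]
{'clock': 0.1, 'qpos': array([-7.49403942e-01,  3.53585622e-01,  1.63404504e+00,  3.86559072e-06,
        1.15522455e+00, -2.40323071e-03]), 'qvel': array([-0.00019209, -0.00241962, -0.0006844 , -0.00015532,  0.00156716,
        0.00019954]), 'joint_efforts': array([-1.59129473e-05, -6.06355977e+01, -3.42819679e+01, -7.70251677e-05,
        4.16140887e-03, -1.63864894e-05]), 'eef_pos': array([ 458.33466258, -424.42272157,  303.23880243]), 'tcp_rot': array([-3.14033011e+00, -6.56880635e-06,  8.23794049e-01]), 'contact_force': array([-0.11405782, -0.2144378 , -0.39283867]), 'wrist_torque': array([ 0.01616993, -0.02879897,  0.01091398]), 'opening': 0.9990180417393174} 53.900000000000006
```

View pics/scene0.png

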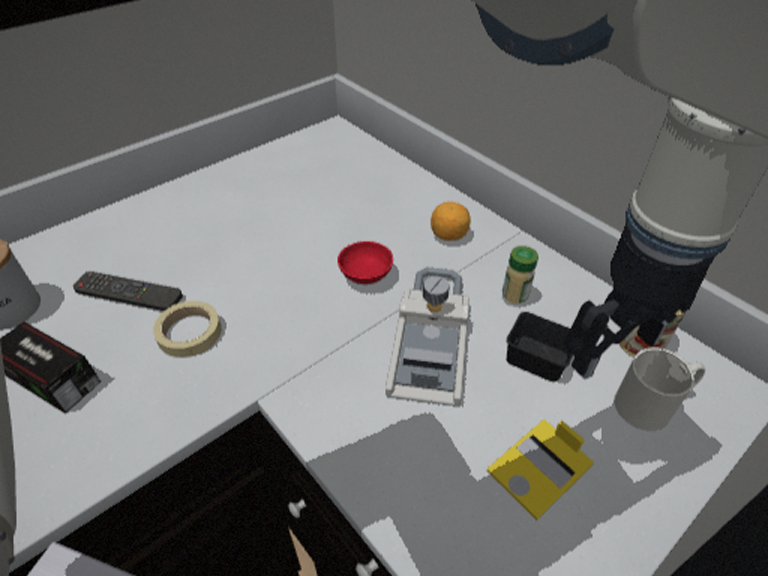

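View pics/top0.png

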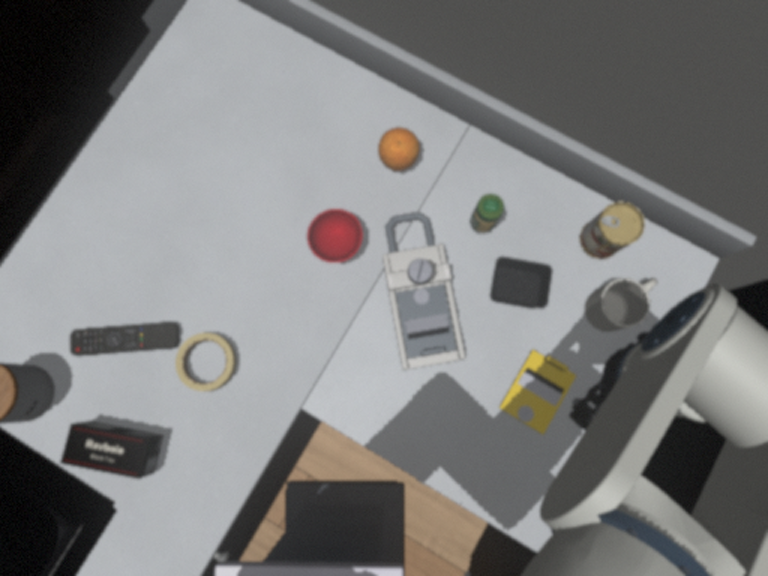

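The slicer is in the middle of both views. In the top view its near edge is at about (435,360), the screw head at (420,270) and the tab near (435,350). The bowl, jar and tub stand around it. I'll crop closer.

```bash
python3 - <<'E'
from h import *
import pickle
a=pickle.load(open("top.pkl","rb"))["color"][135:255,240:325]
b=pickle.load(open("scene.pkl","rb"))["color"][170:275,245:325]
s=lambda i,k:cv2.resize(i,None,fx=k,fy=k,interpolation=cv2.INTER_CUBIC)
A=s(a,4.8);B=s(b,4.8);H=576
B=cv2.copyMakeBorder(B,0,H-B.shape[0],0,0,cv2.BORDER_CONSTANT)
cv2.imwrite("pics/crop.png",np.clip(np.hstack([A[:H],B])*1.3,0,255)); print(A.shape,B.shape)
E
```

```text
(576, 408, 3) (576, 384, 3)[ WARN:0@0.832] global loadsave.cpp:1063 imwrite_ Unsupported depth image for selected encoder is fallbacked to CV_8U.
```

View pics/crop.png

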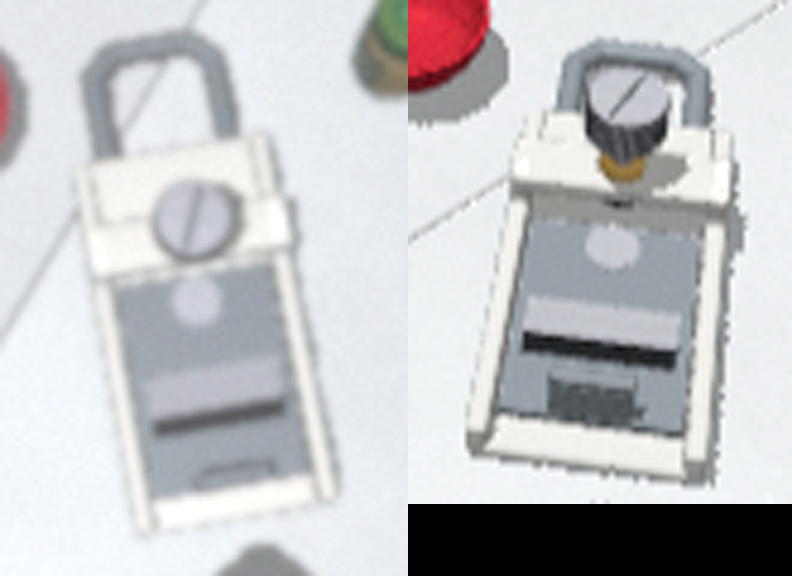

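```bash
python3 - <<'E'
from h import *
import pickle
t=pickle.load(open("top.pkl","rb"));s=pickle.load(open("scene.pkl","rb"))
pt=lambda X,Y:((X+.5)/4.8-.5+240,(Y+.5)/4.8-.5+135)
ps=lambda X,Y:((X-408+.5)/4.8-.5+245,(Y+.5)/4.8-.5+170)
def tri(a,b):
    o=[];d=[]
    for f,p in((t,a),(s,b)):
        T=np.array(f["world_from_camera"]);o.append(T[:3,3]);d.append(ray(f,*p,0)-T[:3,3])
    A=np.array([d[0],-d[1]]).T;k=np.linalg.lstsq(A,o[1]-o[0],rcond=None)[0]
    P=o[0]+k[0]*d[0];Q=o[1]+k[1]*d[1];return (P+Q)/2,np.linalg.norm(P-Q)
h,e=tri(pt(195,217),ps(628,97));print("head",h,e)
b,e=tri(pt(234,470),ps(592,376));print("tab",b,e)
for n,p in(("nl",tri(pt(135,527),ps(470,432))),("nr",tri(pt(338,493),ps(711,468)))):print(n,p)
nl=[ray(t,*pt(135,527),26)[:2],ray(s,*ps(470,432),26)[:2]];nr=[ray(t,*pt(338,493),26)[:2],ray(s,*ps(711,468),26)[:2]]
print(nl,nr,[np.linalg.norm(nl[i]-nr[i]) for i in(0,1)])
br=[ray(t,*pt(*q),46)[:2] for q in((97,277),(298,243))];print("bridge near edge",br)
m=(nl[0]+nr[0]+nl[1]+nr[1])/4
print("yaw rail edge",[np.degrees(np.arctan2(*(nl[i]-nr[i])))*-1 for i in(0,1)],"mid->head",np.degrees(np.arctan2(*(h[:2]-m)[::-1])),np.linalg.norm(h[:2]-m),"tab->head",np.degrees(np.arctan2(*(h-b)[1::-1])),np.linalg.norm((h-b)[:2]))
E
```

```text
head [ 640.17508945 -185.7020246    98.14002265] 1.930427790783136
tab [ 512.42122901 -208.66490559   45.55459178] 2.1732679107551323
nl (array([ 483.4439976 , -157.83964974,   15.96975669]), np.float64(1.2977394642013473))
nr (array([ 502.72424247, -268.99145702,   14.6819439 ]), np.float64(0.21613291612156277))
[array([ 482.81536293, -157.05803247]), array([ 477.27401398, -160.71164284])] [array([ 502.0553528 , -267.51527503]), array([ 495.21635938, -269.85600771])] [np.float64(112.12038014515403), np.float64(110.60931308396404)]
bridge near edge [array([ 617.2054263 , -135.62218276]), array([ 636.69161374, -245.3791758 ])]
yaw rail edge [np.float64(9.880928279002005), np.float64(9.335410428056248)] mid->head 10.546865533517625 153.42688497799202 tab->head 10.189718375457373 129.80116625643592
```

Emit:
drive_tool:
  targets: [0.03, -0.023, 0, 0, 0, 0.1, 0, 0.06, -0.046, 0, 0, 0, 0.2, 0, 0.09, -0.069, 0, 0, 0, 0.3, 0, 0.12, -0.092, 0, 0, 0, 0.4, 0, 0.15, -0.115, 0, 0, 0, 0.5, 0, 0.167, -0.128, 0.03, 0, 0, 0.6, 0, 0.167, -0.128, 0.06, 0, 0, 0.648, 0, 0.167, -0.128, 0.09, 0, 0, 0.648, 0, 0.167, -0.128, 0.12, 0, 0, 0.648, 0, 0.167, -0.128, 0.14, 0, 0, 0.648, 0, 0.167, -0.128, 0.15, 0, 0, 0.648, 0, 0.167, -0.128, 0.15, 0, 0, 0.648, 0]
  force: 40

```text
clock: 1.1
eef_pos: [476.9, -214.6, 151.8]
tcp_rot: [-3.139, 0.004, 0.176]
contact_force: [-1.1, -0.2, 1.0]
opening: 0.001
```

```bash
python3 - <<'E'
from h import *
s=sense();print(s)
f=grab_frame("scene");cv2.imwrite("pics/s1.png",cv2.resize(f["color"][140:290,210:410],None,fx=3.8,fy=3.8,interpolation=cv2.INTER_CUBIC))
E
```

```text
{'clock': 1.1, 'qpos': array([-4.25681578e-01,  4.00645442e-01,  1.96986212e+00,  3.79137511e-05,
        7.75375809e-01,  9.69284144e-01]), 'qvel': array([-2.79081686e-03, -4.53870741e-02, -3.37621144e-02,  3.46971563e-04,
        4.45912680e-02, -5.18416351e-05]), 'joint_efforts': array([ 1.03791123e-01, -5.24258423e+01, -2.39536589e+01,  3.06729547e-03,
       -5.56711480e-01,  2.49444183e-04]), 'eef_pos': array([ 476.89232314, -214.57031825,  151.75522473]), 'tcp_rot': array([-3.13914279,  0.00352266,  0.17580779]), 'contact_force': array([-1.08140192, -0.24504086,  0.99807156]), 'wrist_torque': array([-0.039999  ,  0.03523984,  0.05637769]), 'opening': 0.0006616987840996526}
```

View pics/s1.png

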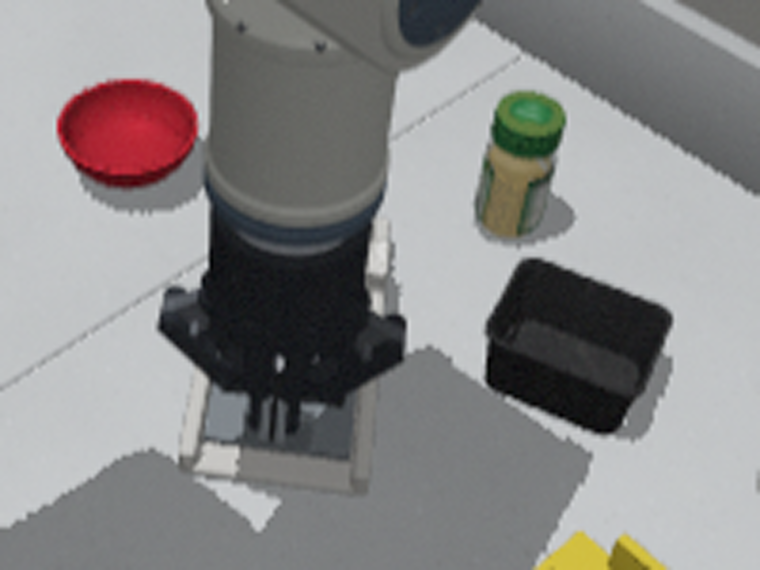

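Shut fingers are centred over the near end of the channel, behind the tab, and the bystanders are clear. Next: descend.

Emit:
drive_tool:
  targets: [0, 0, 0.02, 0, 0, 0, 0, 0, 0, 0.035, 0, 0, 0, 0, 0, 0, 0.047, 0, 0, 0, 0, 0, 0, 0.049, 0, 0, 0, 0, 0, 0, 0.049, 0, 0, 0, 0]

```text
clock: 1.57
eef_pos: [478.6, -215.4, 105.6]
tcp_rot: [3.141, -0.001, 0.176]
contact_force: [0.5, 1.0, 0.8]
opening: 0.004
```

Emit:
drive_tool:
  targets: [0.005, 0, 0, 0, 0, 0, 0, 0.01, 0, 0, 0, 0, 0, 0, 0.013, 0, 0, 0, 0, 0, 0, 0.016, 0, 0, 0, 0, 0, 0, 0.019, 0, 0, 0, 0, 0, 0, 0.022, 0, 0, 0, 0, 0, 0, 0.025, 0, 0, 0, 0, 0, 0, 0.028, 0, 0, 0, 0, 0, 0, 0.03, 0, 0, 0, 0, 0, 0, 0.03, 0, 0, 0, 0, 0, 0]

```text
clock: 2.4
eef_pos: [508.3, -209.9, 104.8]
tcp_rot: [3.141, -0.001, 0.176]
contact_force: [0.5, -0.2, -0.5]
opening: 0.003
```

Emit:
drive_tool:
  targets: [0.002, 0, 0, 0, 0, 0, 0, 0.004, 0, 0, 0, 0, 0, 0, 0.006, 0, 0, 0, 0, 0, 0, 0.008, 0, 0, 0, 0, 0, 0, 0.009, 0, 0, 0, 0, 0, 0, 0.01, 0, 0, 0, 0, 0, 0, 0.011, 0, 0, 0, 0, 0, 0, 0.012, 0, 0, 0, 0, 0, 0, 0.012, 0, 0, 0, 0, 0, 0]

```text
clock: 3.15
eef_pos: [519.8, -207.8, 104.9]
tcp_rot: [3.141, -0.0, 0.176]
contact_force: [-0.8, 0.1, -0.2]
opening: 0.003
```

```bash
python3 - <<'E'
from h import *
s=sense();print(s["contact_force"],s["eef_pos"])
f=grab_frame("scene");g=grab_frame("top");r=lambda i:cv2.resize(i,(399,504),interpolation=cv2.INTER_CUBIC)
cv2.imwrite("pics/s2.png",np.hstack([r(f["color"][175:280,245:328]),r(g["color"][150:255,245:328])]))
E
```

```text
[-0.76254928  0.1171826  -0.24467374] [ 519.75387915 -207.78154095  104.91597736]
```

View pics/s2.png

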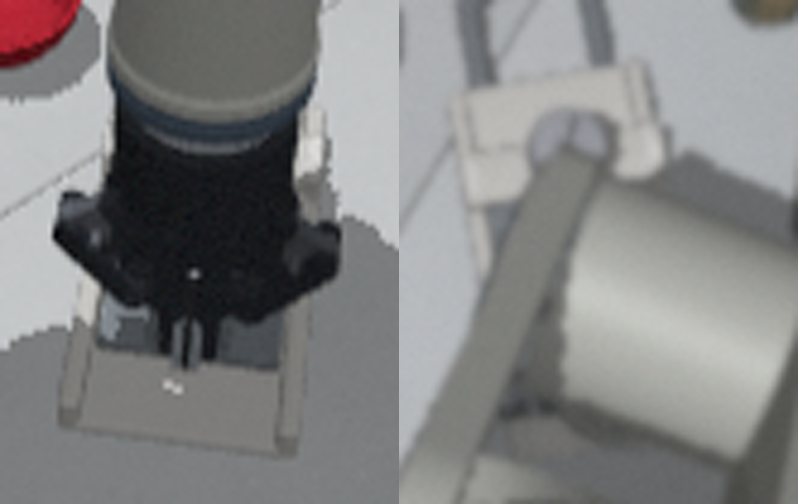

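The insert is being pushed: more of the bed shows behind it now. I'll finish in small steps.

Emit:
drive_tool:
  targets: [0.0005, 0, 0, 0, 0, 0, 0, 0.001, 0, 0, 0, 0, 0, 0, 0.0015, 0, 0, 0, 0, 0, 0, 0.002, 0, 0, 0, 0, 0, 0, 0.0025, 0, 0, 0, 0, 0, 0, 0.003, 0, 0, 0, 0, 0, 0, 0.0035, 0, 0, 0, 0, 0, 0, 0.004, 0, 0, 0, 0, 0, 0]

```text
clock: 3.92
eef_pos: [523.4, -207.1, 104.9]
tcp_rot: [-3.142, 0.0, 0.176]
contact_force: [-2.8, -0.1, 1.1]
opening: 0.003
```

Emit:
drive_tool:
  targets: [0.0005, 0, 0, 0, 0, 0, 0, 0.001, 0, 0, 0, 0, 0, 0, 0.0015, 0, 0, 0, 0, 0, 0, 0.002, 0, 0, 0, 0, 0, 0]

```text
clock: 4.25
eef_pos: [525.4, -206.8, 104.9]
tcp_rot: [-3.142, -0.0, 0.176]
contact_force: [-2.1, -0.7, 2.3]
opening: -0.002
```

Emit:
drive_tool:
  targets: [0.0005, 0, 0, 0, 0, 0, 0, 0.001, 0, 0, 0, 0, 0, 0, 0.0015, 0, 0, 0, 0, 0, 0]

```text
clock: 4.5
eef_pos: [526.9, -206.5, 104.9]
tcp_rot: [3.142, -0.0, 0.176]
contact_force: [-1.9, -0.4, 1.9]
opening: -0.008
```

Emit:
drive_tool:
  targets: [0.0005, 0, 0, 0, 0, 0, 0, 0.001, 0, 0, 0, 0, 0, 0, 0.0015, 0, 0, 0, 0, 0, 0]

```text
clock: 4.75
eef_pos: [527.3, -206.4, 104.9]
tcp_rot: [-3.141, 0.002, 0.176]
contact_force: [-8.9, -3.2, 7.8]
opening: -0.0
```

Emit:
drive_tool:
  targets: [0.0005, 0, 0, 0, 0, 0, 0, 0.0005, 0, 0, 0, 0, 0, 0, 0.0005, 0, 0, 0, 0, 0, 0]

```text
clock: 5.0
eef_pos: [527.4, -206.4, 104.8]
tcp_rot: [-3.141, 0.003, 0.176]
contact_force: [-9.3, -4.3, 7.6]
opening: 0.002
```

Hard stop: 9 N with no further travel, at the expected position. Next: back off, lift and unwind the wrist.

Emit:
drive_tool:
  targets: [-0.01, 0, 0, 0, 0, 0, 0, -0.025, 0, 0, 0, 0, 0, 0, -0.025, 0, -0.03, 0, 0, -0.1, 0, -0.025, 0, -0.06, 0, 0, -0.22, 0, -0.025, 0, -0.09, 0, 0, -0.34, 0, -0.025, 0, -0.12, 0, 0, -0.46, 0, -0.025, 0, -0.14, 0, 0, -0.58, 0, -0.025, 0, -0.14, 0, 0, -0.7, 0, -0.025, 0, -0.14, 0, 0, -0.82, 0, -0.025, 0, -0.14, 0, 0, -0.94, 0, -0.025, 0, -0.14, 0, 0, -1.06, 0, -0.025, 0, -0.14, 0, 0, -1.15, 0]

```text
clock: 6.0
eef_pos: [504.4, -210.5, 244.9]
tcp_rot: [3.14, -0.0, 1.332]
contact_force: [-0.2, -0.9, -0.6]
opening: -0.001
```

Emit:
drive_tool:
  targets: [0, 0, 0, 0, 0, -0.12, 1, 0, 0, 0, 0, 0, -0.24, 1, 0, 0, 0, 0, 0, -0.36, 1, 0, 0, 0, 0, 0, -0.48, 1, 0, 0, 0, 0, 0, -0.6, 1, 0, 0, 0, 0, 0, -0.72, 1, 0, 0, 0, 0, 0, -0.84, 1, 0, 0, 0, 0, 0, -0.96, 1, 0, 0, 0, 0, 0, -1.08, 1, 0, 0, 0, 0, 0, -1.2, 1, 0, 0, 0, 0, 0, -1.32, 1, 0, 0, 0, 0, 0, -1.4, 1]

```text
clock: 7.0
eef_pos: [504.3, -210.5, 244.8]
tcp_rot: [3.141, 0.001, 2.732]
contact_force: [0.5, -0.2, 0.2]
opening: 1.001
```

Emit:
drive_tool:
  targets: [0, 0, 0, 0, 0, -0.12, 1, 0, 0, 0, 0, 0, -0.24, 1, 0, 0, 0, 0, 0, -0.36, 1, 0, 0, 0, 0, 0, -0.48, 1, 0, 0, 0, 0, 0, -0.6, 1, 0, 0, 0, 0, 0, -0.72, 1, 0, 0, 0, 0, 0, -0.84, 1, 0, 0, 0, 0, 0, -0.96, 1, 0, 0, 0, 0, 0, -1.08, 1, 0, 0, 0, 0, 0, -1.15, 1]

```text
clock: 7.83
eef_pos: [504.3, -210.5, 244.8]
tcp_rot: [-3.141, 0.001, -2.401]
contact_force: [0.3, 0.3, 0.1]
opening: 0.997
```

```bash
python3 - <<'E'
from h import *
s=sense();print(s["clock"],s["qpos"],s["eef_pos"],s["tcp_rot"],s["wrist_torque"])
f=grab_frame("scene");g=grab_frame("top");r=lambda i:cv2.resize(i,(399,504),interpolation=cv2.INTER_CUBIC)
cv2.imwrite("pics/s3.png",np.hstack([r(f["color"][175:280,245:328]),r(g["color"][150:255,245:328])]))
E
```

```text
7.8333 [-3.98361895e-01  2.97948040e-01  1.85901841e+00  5.03212014e-04
  9.83552025e-01 -2.71018615e+00] [ 504.31940652 -210.49950499  244.80168509] [-3.14079224e+00  8.29942171e-04 -2.40084298e+00] [-0.02469307 -0.03151009 -0.03252381]
```

View pics/s3.png

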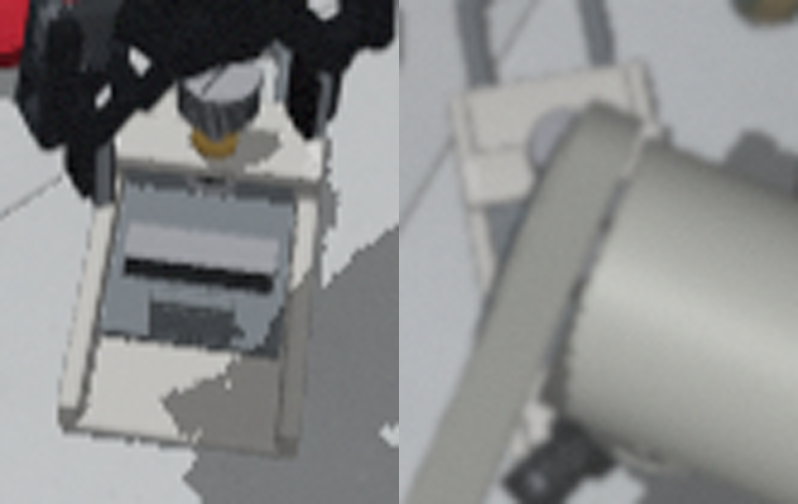

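The insert's rear edge now sits about 50 mm inside the near end, which is the home position. Its tab and the bridge are clear. Next: go over the screw and descend with the gripper open.

Emit:
drive_tool:
  targets: [-0.02, -0.0125, 0, 0, 0, -0.06, 1, -0.04, -0.025, 0, 0, 0, -0.12, 1, -0.06, -0.0375, 0, 0, 0, -0.18, 1, -0.08, -0.05, 0, 0, 0, -0.24, 1, -0.1, -0.0625, 0, 0, 0, -0.3, 1, -0.117, -0.0734, 0, 0, 0, -0.3, 1, -0.117, -0.0734, 0.03, 0, 0, -0.3, 1, -0.117, -0.0734, 0.06, 0, 0, -0.3, 1, -0.117, -0.0734, 0.085, 0, 0, -0.3, 1, -0.117, -0.0734, 0.1, 0, 0, -0.3, 1, -0.117, -0.0734, 0.109, 0, 0, -0.3, 1, -0.117, -0.0734, 0.109, 0, 0, -0.3, 1]

```text
clock: 8.93
eef_pos: [639.2, -186.3, 133.7]
tcp_rot: [3.139, -0.001, -2.109]
contact_force: [-0.1, 0.9, 1.2]
opening: 1.002
```

```bash
python3 - <<'E'
from h import *
s=sense();print(s["clock"],s["qpos"],s["eef_pos"],s["tcp_rot"],s["contact_force"],s["wrist_torque"])
f=grab_frame("scene");r=lambda i:cv2.resize(i,None,fx=4,fy=4,interpolation=cv2.INTER_CUBIC)
cv2.imwrite("pics/s4.png",r(f["color"][140:260,220:370]))
X,Y=190,345;print(ray(f,(X+.5)/4.807-.5+245,(Y+.5)/4.8-.5+175,20))
E
```

```text
8.9333 [-2.85907285e-01  6.01509393e-01  1.65599391e+00  2.25102525e-04
  8.87193122e-01 -2.88903987e+00] [ 639.22308207 -186.29407317  133.66625272] [ 3.13854383e+00 -6.07004446e-04 -2.10939791e+00] [-0.09991968  0.94700504  1.22188948] [0.05393399 0.05231907 0.03389487]
[ 534.99359327 -204.89900488   20.        ]
```

View pics/s4.png

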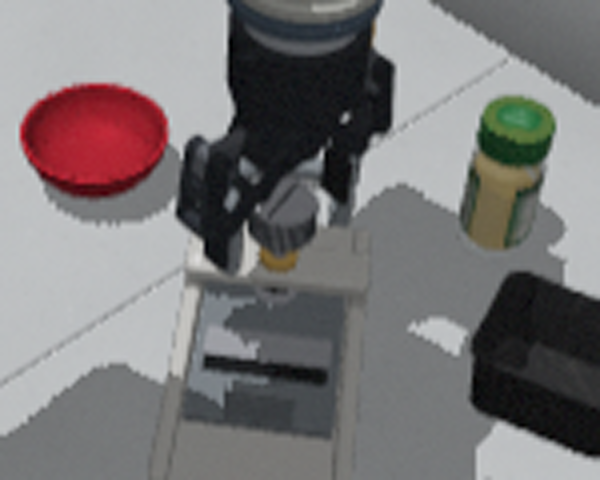

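The head is between the open fingers. The insert's rear edge measures x = -62 (home is -60, accuracy ±2), so it is home. Close.

Emit:
drive_tool:
  targets: [0, 0, 0, 0, 0, 0, 0.5, 0, 0, 0, 0, 0, 0, 0.4, 0, 0, 0, 0, 0, 0, 0.2, 0, 0, 0, 0, 0, 0, 0.2, 0, 0, 0, 0, 0, 0, 0.2, 0, 0, 0, 0, 0, 0, 0.2]
  force: 40

```text
clock: 9.48
eef_pos: [640.5, -186.6, 137.2]
tcp_rot: [-3.141, 0.0, -2.108]
contact_force: [-2.9, 1.1, 6.9]
opening: 0.455
```

```bash
cat > st.py <<'E'
from h import *
s=sense();print(s["clock"],"q6",s["qpos"][5].round(3),s["eef_pos"].round(1),s["tcp_rot"].round(3),"F",s["contact_force"].round(1),"M",s["wrist_torque"].round(3),s["opening"],"tau6",s["joint_efforts"][5].round(3))
E
python3 st.py
```

```text
9.4833 q6 -2.891 [ 640.5 -186.6  137.2] [-3.141  0.    -2.108] F [-2.9  1.1  6.9] M [ 0.205  0.441 -0.076] 0.4551176519842266 tau6 -0.012
```

Emit:
drive_tool:
  targets: [0, 0, 0.0002, 0, 0, 0.08, 0.2, 0, 0, 0.0004, 0, 0, 0.16, 0.2, 0, 0, 0.0006, 0, 0, 0.24, 0.2, 0, 0, 0.0008, 0, 0, 0.32, 0.2, 0, 0, 0.001, 0, 0, 0.4, 0.2]

```text
clock: 9.9
eef_pos: [640.2, -186.3, 136.2]
tcp_rot: [3.141, 0.0, -2.511]
contact_force: [-4.5, 2.6, 8.0]
opening: 0.461
```

```bash
python3 st.py
```

```text
9.9 q6 -2.487 [ 640.2 -186.3  136.2] [ 3.141  0.    -2.511] F [-4.5  2.6  8. ] M [0.498 0.605 0.238] 0.4606514604458166 tau6 -1.353
```

Emit:
drive_tool:
  targets: [0, 0, 0.0002, 0, 0, 0.08, 0.2, 0, 0, 0.0004, 0, 0, 0.16, 0.2, 0, 0, 0.0006, 0, 0, 0.24, 0.2, 0, 0, 0.0008, 0, 0, 0.32, 0.2, 0, 0, 0.001, 0, 0, 0.4, 0.2]

```text
clock: 10.32
eef_pos: [640.0, -185.9, 135.2]
tcp_rot: [3.141, -0.0, -2.911]
contact_force: [-5.0, 6.1, 9.0]
opening: 0.455
```

```bash
python3 st.py
```

```text
10.3167 q6 -2.087 [ 640.  -185.9  135.2] [ 3.141 -0.    -2.911] F [-5.   6.1  9. ] M [0.864 0.688 0.236] 0.4554448337768134 tau6 -1.353
```

Emit:
drive_tool:
  targets: [0.0002, 0.0003, 0, 0, 0, 0.08, 0.2, 0.0003, 0.0006, 0, 0, 0, 0.16, 0.2, 0.0003, 0.0006, 0.0002, 0, 0, 0.24, 0.2, 0.0003, 0.0006, 0.0004, 0, 0, 0.32, 0.2, 0.0003, 0.0006, 0.0006, 0, 0, 0.4, 0.2]

```text
clock: 10.73
eef_pos: [639.9, -185.3, 134.2]
tcp_rot: [3.141, 0.0, 2.972]
contact_force: [-1.8, 5.6, 5.4]
opening: 0.456
```

```bash
python3 st.py
```

```text
10.7333 q6 -1.687 [ 639.9 -185.3  134.2] [3.141 0.    2.972] F [-1.8  5.6  5.4] M [0.832 0.212 0.287] 0.45621691312411766 tau6 -1.344
```

Emit:
drive_tool:
  targets: [0, 0, 0.0002, 0, 0, 0.08, 0.2, 0, 0, 0.0004, 0, 0, 0.16, 0.2, 0, 0, 0.0006, 0, 0, 0.24, 0.2, 0, 0, 0.0008, 0, 0, 0.32, 0.2, 0, 0, 0.001, 0, 0, 0.4, 0.2]

```text
clock: 11.15
eef_pos: [640.1, -184.8, 133.3]
tcp_rot: [3.14, -0.0, 2.572]
contact_force: [-0.8, 7.1, 4.9]
opening: 0.457
```

```bash
python3 st.py
```

```text
11.15 q6 -1.287 [ 640.1 -184.8  133.3] [ 3.14  -0.     2.572] F [-0.8  7.1  4.9] M [1.141 0.027 0.229] 0.4572567912411344 tau6 -1.342
```

Emit:
drive_tool:
  targets: [0.0002, 0.0003, 0.0002, 0, 0, 0.08, 0.2, 0.0004, 0.0006, 0.0004, 0, 0, 0.16, 0.2, 0.0004, 0.0007, 0.0006, 0, 0, 0.24, 0.2]

```text
clock: 11.4
eef_pos: [640.3, -184.5, 132.7]
tcp_rot: [3.14, 0.0, 2.332]
contact_force: [-0.2, 5.3, 3.7]
opening: 0.458
```

```bash
python3 st.py
```

```text
11.4 q6 -1.045 [ 640.3 -184.5  132.7] [3.14  0.    2.332] F [-0.2  5.3  3.7] M [0.776 0.023 0.231] 0.4575501479513638 tau6 -1.341
```

Emit:
drive_tool:
  targets: [0, 0, 0.0002, 0, 0, 0.08, 0.2, 0, 0, 0.0004, 0, 0, 0.16, 0.2, 0, 0, 0.0006, 0, 0, 0.24, 0.2]

```text
clock: 11.65
eef_pos: [640.5, -184.3, 132.1]
tcp_rot: [3.14, -0.0, 2.092]
contact_force: [1.0, 5.9, 3.0]
opening: 0.462
```

```bash
python3 st.py
```

```text
11.65 q6 -0.805 [ 640.5 -184.3  132.1] [ 3.14  -0.     2.092] F [1.  5.9 3. ] M [ 0.986 -0.204  0.239] 0.46247526620079527 tau6 -1.342
```

Emit:
drive_tool:
  targets: [0, 0, 0.0002, 0, 0, 0.08, 0.2, 0, 0, 0.0004, 0, 0, 0.16, 0.2, 0, 0, 0.0006, 0, 0, 0.24, 0.2]

```text
clock: 11.9
eef_pos: [640.7, -184.2, 131.5]
tcp_rot: [3.139, -0.001, 1.852]
contact_force: [2.2, 7.4, 2.1]
opening: 0.456
```

```bash
python3 st.py
```

```text
11.9 q6 -0.565 [ 640.7 -184.2  131.5] [ 3.139e+00 -1.000e-03  1.852e+00] F [2.2 7.4 2.1] M [ 1.054 -0.325  0.302] 0.45572491813339094 tau6 -1.339
```

Emit:
drive_tool:
  targets: [0.0002, 0.0002, 0.0002, 0, 0, 0.08, 0.2, 0.0004, 0.0004, 0.0004, 0, 0, 0.16, 0.2, 0.0006, 0.0005, 0.0006, 0, 0, 0.24, 0.2]

```text
clock: 12.15
eef_pos: [641.1, -184.1, 130.9]
tcp_rot: [3.139, -0.0, 1.612]
contact_force: [1.7, 2.9, 1.6]
opening: 0.456
```

```bash
python3 st.py
```

```text
12.15 q6 -0.324 [ 641.1 -184.1  130.9] [ 3.139 -0.     1.612] F [1.7 2.9 1.6] M [ 0.425 -0.247  0.27 ] 0.45578562886060264 tau6 -1.346
```

Emit:
drive_tool:
  targets: [0, 0, 0.0002, 0, 0, 0.08, 0.2, 0, 0, 0.0004, 0, 0, 0.16, 0.2, 0, 0, 0.0006, 0, 0, 0.24, 0.2]

```text
clock: 12.4
eef_pos: [641.4, -184.1, 130.3]
tcp_rot: [3.139, -0.001, 1.372]
contact_force: [3.4, 3.5, -0.1]
opening: 0.459
```

```bash
python3 st.py
```

```text
12.4 q6 -0.084 [ 641.4 -184.1  130.3] [ 3.139e+00 -1.000e-03  1.372e+00] F [ 3.4  3.5 -0.1] M [ 0.518 -0.458  0.28 ] 0.45917443683696346 tau6 -1.337
```

Emit:
drive_tool:
  targets: [0, 0, 0.0002, 0, 0, 0.08, 0.2, 0, 0, 0.0004, 0, 0, 0.16, 0.2]

```text
clock: 12.57
eef_pos: [641.5, -184.1, 129.9]
tcp_rot: [3.139, -0.001, 1.212]
contact_force: [4.1, 3.7, -0.2]
opening: 0.457
```

```bash
python3 st.py
```

```text
12.5667 q6 0.076 [ 641.5 -184.1  129.9] [ 3.139e+00 -1.000e-03  1.212e+00] F [ 4.1  3.7 -0.2] M [ 0.538 -0.619  0.268] 0.4566302404864615 tau6 -1.335
```

Emit:
drive_tool:
  targets: [0, 0, 0.0002, 0, 0, 0.08, 0.2, 0, 0, 0.0004, 0, 0, 0.16, 0.2]

```text
clock: 12.73
eef_pos: [641.7, -184.2, 129.6]
tcp_rot: [3.138, -0.002, 1.052]
contact_force: [5.1, 2.8, 0.3]
opening: 0.457
```

```bash
python3 st.py
```

```text
12.7333 q6 0.236 [ 641.7 -184.2  129.6] [ 3.138e+00 -2.000e-03  1.052e+00] F [5.1 2.8 0.3] M [ 0.493 -0.667  0.254] 0.45690796386647337 tau6 -1.324
```

Emit:
drive_tool:
  targets: [0, 0, 0.0002, 0, 0, 0.08, 0.2, 0, 0, 0.0004, 0, 0, 0.16, 0.2]

```text
clock: 12.9
eef_pos: [641.9, -184.3, 129.2]
tcp_rot: [3.138, -0.002, 0.892]
contact_force: [5.3, 2.5, -0.1]
opening: 0.459
```

```bash
python3 st.py
```

```text
12.9 q6 0.396 [ 641.9 -184.3  129.2] [ 3.138e+00 -2.000e-03  8.920e-01] F [ 5.3  2.5 -0.1] M [ 0.373 -0.72   0.268] 0.45909086431228274 tau6 -1.299
```

Emit:
drive_tool:
  targets: [0, 0, 0.0002, 0, 0, 0.08, 0.2, 0, 0, 0.0004, 0, 0, 0.16, 0.2]

```text
clock: 13.07
eef_pos: [642.0, -184.4, 128.9]
tcp_rot: [3.138, -0.003, 0.732]
contact_force: [5.7, 1.0, -0.8]
opening: 0.456
```

```bash
python3 st.py
```

```text
13.0667 q6 0.556 [ 642.  -184.4  128.9] [ 3.138e+00 -3.000e-03  7.320e-01] F [ 5.7  1.  -0.8] M [ 0.254 -0.775  0.329] 0.4561426984823286 tau6 -1.275
```

Emit:
drive_tool:
  targets: [0, 0, 0.0002, 0, 0, 0.08, 0.2, 0, 0, 0.0004, 0, 0, 0.16, 0.2]

```text
clock: 13.23
eef_pos: [642.1, -184.6, 128.5]
tcp_rot: [3.138, -0.004, 0.572]
contact_force: [5.1, 0.6, -1.1]
opening: 0.459
```

```bash
python3 st.py
```

```text
13.2333 q6 0.716 [ 642.1 -184.6  128.5] [ 3.138 -0.004  0.572] F [ 5.1  0.6 -1.1] M [ 0.121 -0.855  0.341] 0.4592474588143905 tau6 -1.25
```

Joint 6 effort changes by 0.15 N m/rad from q6 ≈ 0.14, and the wrist moment agrees, so the foot has seated. Another 0.32 rad should bring it to about +0.14 N m.

Emit:
drive_tool:
  targets: [0, 0, 0.0002, 0, 0, 0.08, 0.2, 0, 0, 0.0004, 0, 0, 0.16, 0.2]

```text
clock: 13.4
eef_pos: [642.2, -184.8, 128.2]
tcp_rot: [3.139, -0.004, 0.412]
contact_force: [6.2, -0.3, -1.0]
opening: 0.456
```

```bash
python3 st.py
```

```text
13.4 q6 0.876 [ 642.2 -184.8  128.2] [ 3.139 -0.004  0.412] F [ 6.2 -0.3 -1. ] M [-0.    -0.839  0.346] 0.4559836649893215 tau6 -1.226
```

Emit:
drive_tool:
  targets: [0, 0, 0.0002, 0, 0, 0.08, 0.2, 0, 0, 0.0004, 0, 0, 0.16, 0.2]

```text
clock: 13.57
eef_pos: [642.3, -185.0, 127.9]
tcp_rot: [3.139, -0.005, 0.253]
contact_force: [6.2, -0.5, 0.1]
opening: 0.457
```

```bash
python3 st.py
```

```text
13.5667 q6 1.036 [ 642.3 -185.   127.9] [ 3.139 -0.005  0.253] F [ 6.2 -0.5  0.1] M [-0.124 -0.824  0.404] 0.45715557176189586 tau6 -1.203
```

The excess is about 0.14 N m (joint effort 0.137, wrist moment 0.15), mid-band. Let go and lift.

Emit:
drive_tool:
  targets: [0, 0, 0, 0, 0, 0, 0.2, 0, 0, 0, 0, 0, 0, 0.6, 0, 0, 0, 0, 0, 0, 1, 0, 0, 0, 0, 0, 0, 1, 0, 0, 0, 0, 0, 0, 1, 0, 0, 0, 0, 0, 0, 1, 0, 0, 0, 0, 0, 0, 1]

```text
clock: 14.15
eef_pos: [640.0, -184.6, 126.4]
tcp_rot: [-3.141, 0.0, 0.256]
contact_force: [-1.0, -0.0, -0.4]
opening: 1.0
```

Emit:
drive_tool:
  targets: [0, 0, -0.02, 0, 0, 0, 1, 0, 0, -0.05, 0, 0, 0, 1, 0, 0, -0.085, 0, 0, 0, 1, 0, 0, -0.12, 0, 0, 0, 1, 0, 0, -0.155, 0, 0, 0, 1, -0.03, 0.02, -0.17, 0, 0, 0, 1, -0.06, 0.045, -0.17, 0, 0, 0, 1, -0.09, 0.07, -0.17, 0, 0, 0, 1, -0.12, 0.1, -0.17, 0, 0, 0, 1, -0.14, 0.125, -0.17, 0, 0, 0, 1, -0.15, 0.14, -0.17, 0, 0, 0, 1, -0.15, 0.14, -0.17, 0, 0, 0, 1]

```text
clock: 15.15
eef_pos: [528.7, -361.4, 296.6]
tcp_rot: [3.14, 0.0, 0.253]
contact_force: [0.4, 0.6, -0.1]
opening: 0.999
```

```bash
python3 st.py; python3 - <<'E'
from h import *
f=grab_frame("scene");g=grab_frame("top");r=lambda i:cv2.resize(i,(399,504),interpolation=cv2.INTER_CUBIC)
cv2.imwrite("pics/s5.png",np.hstack([r(f["color"][140:266,225:325]),r(g["color"][130:256,225:325])]))
E
```

```text
15.15 q6 0.717 [ 528.7 -361.4  296.6] [3.14  0.    0.253] F [ 0.4  0.6 -0.1] M [ 0.051 -0.039 -0.01 ] 0.9991867165318367 tau6 -0.531
```

View pics/s5.png

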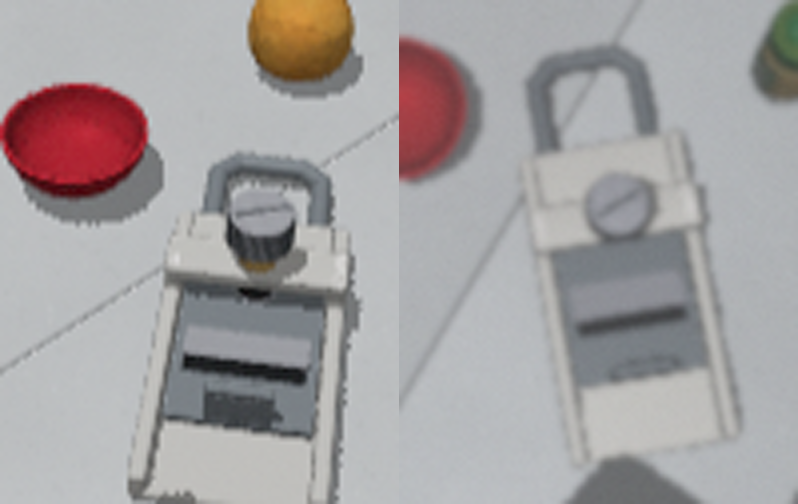

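The insert is home with a bed strip about 50 mm deep behind it. The screw head is lower and clear of the gripper, and the bowl and jar are unmoved.

```bash
python3 -c "
from rig import sign_off; print(sign_off())"
```

```text
the job is handed in; nothing more can be done
None
```

The blade insert is home in its channel and the thumbscrew is finger-tight. The gripper is clear of everything, and I handed the job in at about 15 s.

- **Insert:** I pushed it by the tab with shut fingers until it stopped dead at about 9 N, with no further travel. A picture then put its rear edge at x = -62 mm, against -60 mm when home, which is within the camera's 2 mm accuracy.
- **Thumbscrew:** I turned it about 3.9 rad clockwise in a single grasp. Free running read about 0.25 N m. The foot seated after about 3.0 rad, and torque then climbed 0.15 N m per radian, as described. I stopped at about 0.14 N m above free running. The joint-effort reading gave 0.137 and the noisier wrist moment 0.15, both inside the 0.10 to 0.18 band.
- **Small disagreement:** Side force on the head stayed at up to 7 N while turning, because my grip was 1 to 2 mm off centre and the corrections only partly removed it.
- **Bystanders:** The last picture showed the bowl and jar where they had been. The tub was outside that crop, so I didn't re-check it, but the arm never went low near it.

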